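Clip a dolly wheel onto its axle

TASK

Fit the wheel of the panel dolly: gently press the wheel straight down its stub axle until it is fully home and the groove above it is clear, then take the white axle clip lying on the bench and push it sideways, by feel and without ramming, into the axle's groove until it snaps fully home. Let go of the clip and leave the other things on the bench where they are.

Things in the scene. Friction and masses are not known exactly. Their poses are not given: they have to be found in the camera images.
- stand: Side board of a panel dolly, flat, screwed down: plywood 170 x 170 x 18 mm, on it a steel plate 120 x 120 x 5 mm with an upright steel stub axle, 22 mm diameter, at its middle. Origin: on the axle's axis at bench height; z up. The axle's tip is 81 mm above the origin; a groove with a 14 mm core runs round it 61 to 69 mm up; above that it is a 22 mm head again.
- groove (a point): Point on the axle's axis at the lower edge of the groove (8 mm high, 14 mm core), 61 mm above the stand's origin and level with the hub face of a wheel that is fully home; z up. A clip that is home has its origin here, lying on the hub face with 2 mm of room above it.
- wheel (a joint): Height (m) of the wheel above home; 0 is home on a hard stop. Starts 9 to 14 mm up, covering the groove. It slides stiffly along the axle, needs about 9 N of push and stays where left. Wheel: black tyre 104 mm diameter, flat grey hub 82 mm diameter, 30 mm thick, 3 mm proud of the tyre. Home, 20 mm of axle stand out of the hub.
- hub_face (a point): Centre of the upper hub face of the wheel, on the axle's axis; it moves with the wheel. z up.
- clip: Off-white nylon open axle clip lying flat, 50 g, 61 mm long, 26 mm wide, 6 mm thick: a C with two springy jaws and a stem with an upright grip tab. Origin: centre of the seat between the jaws, at the underside; on the axle's axis when home. x points out of the open mouth (the push direction), z up. Jaw tips reach x = +12 mm, seat back x = -7 mm, stem end x = -48 mm. Fits the groove from any side.
- clip_tab (a point): Middle of the clip's upright grip tab (12 mm along x, 14 mm along y, top 32 mm above the underside): 42 mm behind the clip's origin, 24 mm above its underside; axes as the clip's. Gripped across y, the fingers stay clear of the axle. The jaws meet the groove's core about 10 mm before home, resist with up to about 15 N, snap shut behind it, then the seat stops hard on the core.
- glue_jar: White round jar of glue, 72 mm diameter, 110 mm tall, standing. Origin: centre of its underside. Leave alone.
- offcut: Dark wood offcut, 90 x 50 x 22 mm, lying flat. Origin: centre of its underside. Leave alone.
- spare_wheel: A second wheel, 104 mm diameter, 30 mm thick, lying flat on the bench, not part of the job. Origin: centre of its underside. Leave alone.
Mind the look-alikes: they are no part of the job. Of the things shaped like the clip, the white one is meant. What is shaped like the stand but blue is not meant.

How it is judged:
By the outcome, as a careful person would: the job done as asked, in the order asked, and still so for the second after the job is handed in, with the robot touching nothing.
It also fails if it takes over 72 s, if anything falls off the work surface, if the arm or the gripper's body presses on something with over 40 N, if the wrist force passes 120 N, or if a joint passes its speed limit or range.

ROBOT

A 6-joint arm with a two-finger parallel gripper is mounted at the origin on the work surface. World frame = base frame: x ahead of the robot, y to its left, z up, the work surface at z = 0. Lengths are in m, angles in rad, forces in N, time in s.
With the tool pointing down it reaches from about 0.35 to 0.975 m from the base axis. Payload 4.9 kg.
Tool frame: the origin (TCP) lies at the very end of the fingers, on their centre line; the grasp point (between the pads) lies 19 mm behind it; z points along the fingers, y is the line along which they close (so a half turn about z gives the same grasp; the last joint's range is limited). The gripper opens to 85 mm and grips with 20 to 120 N. Pads are 22 mm wide; open, the fingers measure 114 mm over their backs; the gripper's body (76 mm by 85 mm) begins 54 mm behind the grasp point. The pads swing forward as they close: fully open they stand 13 mm farther back than shut.
Start: joints at [-1.388, 0.053, 1.613, -0, 1.476, -0.119], TCP at [0.186, -0.597, 0.231] pointing down, gripper open.
Joint ranges: [-3.01, 3.01], [-1.01, 2.22], [0.06, 2.58], [-1.02, 4.17], [0.09, 2.62], [-3.14, 3.14]. Speed limits (rad/s): [2.57, 2.57, 3.14, 3.14, 3.14, 3.14].

INTERFACE

Orientations are given as a rotation vector (axis times angle).
In Python, from station import ctrl, imaging gives the robot as it stands.
- The arm moves only by the tool play_rows, never from a script. Its argument "series" is a list of rows, each a list of 3 entries, a list of its own where there are three numbers: the opening, from 0 (shut) to 1 (fully open), then the shift along the tool's x, y, z each as a share of 0.05 m, from -1 to 1, then the turn, a rotation vector about the tool's x, y, z each as a share of 8 degrees, from -1 to 1. In form: [[grip, [dx, dy, dz], [ax, ay, az]], ...]. A call has 1 to 8 rows; each row shifts and turns the commanded pose from where the row before left it, along the tool's axes as they then stand; what a row does not reach is not made up. A row lasts 1/8 s, in which the tool goes at most 62.5 mm and 10.7 degrees, less where a joint would pass 70% of its speed; a pose out of reach is approached as far as the arm can. A call with a number of a shift or a turn outside -1 to 1 is refused whole. A call with a gripper value outside its range is refused whole. The fingers move at their own pace and stop on an object; "force" is the grip in N (left out, the last holds). Time passes only in rows, so rows that do not move let the fingers close. It gives the time, the measured TCP pose, the force, the opening and the grip force at its end, in the units of the state.
- ctrl.get_obs(): the state, without advancing time (a new reading comes with each control period).
- imaging.get_image(name): name is "scene" or "side" or "wrist"; returns a dict with "color" (400x640x3 uint8, blue, green, red), "fx", "fy", "cx", "cy" (pixels), "D" ([k1, k2, p1, p2, k3] as OpenCV has them; the pictures are not rectified), "extrinsics" (4x4, takes a point from world to camera coordinates); the wrist camera has in their place "hand_eye" (4x4, takes a point from camera to tool coordinates, whose origin is the TCP and whose axes are the flange's). Camera axes: x right, y down, z forward; pixel columns grow to the right and rows downward; lengths in m; the calibration is good to about 2 mm. A picture is of the moment at which its call begins: read the wrist's pose just before it. There is no depth.
- ctrl.finish_job(): hands the job in; it is judged then, once.
The state is a dict: "t": time; "q": joint angles; "dq": joint speeds; "effort": joint torques, N m; "tool_pos": TCP position; "tool_rot": TCP orientation; "contact_force": force on the tool from outside, world axes, zero at the start; "wrist_torque": the same for the moment, N m; "opening": finger opening in m; "grip_force": force on a finger pad.
Only numpy, scipy, OpenCV 4.12 (cv2) and the standard library are available. Lean on these libraries where they do the work, as an engineer would, in place of code of your own. Each camera call takes 0.05 s, during which the arm holds its last target. There are 200 camera calls.

## Working session

There is one attempt and no reset: what is moved stays moved. The work goes in short steps, Python scripts to look and compute and a tool call to move; the robot and the scene stay as the last step left them, time stands still between calls to the robot, and variables do not carry over. Pictures are saved under pics/ and viewed, at most 10 in all, crops included, and the job is handed in when it is done.

Besides the shell and the picture viewer there is one more tool, called after "Call:" as name(argument=value, ...), one argument or row to a line, values as JSON. play_rows: Moves the arm, as the interface text tells. Shift numbers are shares of 0.05 m and turn numbers shares of 8 degrees, none past 1 either way. Its arguments: {"type":"object","properties":{"series":{"type":"array"},"force":{"type":"number"}},"required":["series"]}

```bash
mkdir -p pics; ls
python3 - <<'E'
from station import ctrl, imaging
import cv2,numpy as np
o=ctrl.get_obs(); print({k:np.round(v,3).tolist() for k,v in o.items()})
for n in ("scene","side","wrist"):
    d=imaging.get_image(n); cv2.imwrite(f"pics/{n}0.png",d["color"])
    print(n,d["fx"],d["fy"],d["cx"],d["cy"],np.round(d["D"],4).tolist(),np.round(d.get("extrinsics",d.get("hand_eye")),4).tolist())
a=cv2.imread("pics/scene0.png");b=cv2.imread("pics/side0.png")
E
```

```text
pics
{'t': 0.0, 'q': [-1.388, 0.053, 1.614, 0.0, 1.476, -0.119], 'dq': [-0.001, -0.001, -0.001, -0.001, -0.0, -0.0], 'effort': [-0.001, -39.368, -37.018, -0.0, 0.007, -0.0], 'tool_pos': [0.186, -0.596, 0.23], 'tool_rot': [-3.104, -0.472, 0.0], 'contact_force': [-0.241, -0.227, -0.382], 'wrist_torque': [-0.018, 0.023, 0.005], 'grip_force': 0.0, 'opening': 0.085}
scene 510.1941051064063 510.1941051064063 316.48413264907623 191.47744879915652 [-0.0673, 0.0, 0.0, 0.0, 0.0] [[0.2018, 0.9794, 0.002, -0.1347], [0.746, -0.1524, -0.6483, -0.4038], [-0.6346, 0.1323, -0.7614, 1.7164], [0.0, 0.0, 0.0, 1.0]]
side 362.8011161330213 362.8011161330213 324.1968215349608 201.63917353693583 [-0.0383, 0.0, 0.0, 0.0, 0.0] [[0.9546, -0.2971, -0.0218, -0.5946], [-0.1949, -0.5676, -0.7999, 0.1539], [0.2253, 0.7679, -0.5997, 0.7617], [0.0, 0.0, 0.0, 1.0]]
wrist 289.43241475656 289.43241475656 320.6059367333404 197.81691145835225 [-0.0439, 0.0, 0.0, 0.0, 0.0] [[0.0009, -0.9477, -0.3191, 0.082], [1.0, 0.001, -0.0003, 0.0005], [0.0006, -0.3191, 0.9477, -0.1434], [0.0, 0.0, 0.0, 1.0]]
```

View pics/scene0.png

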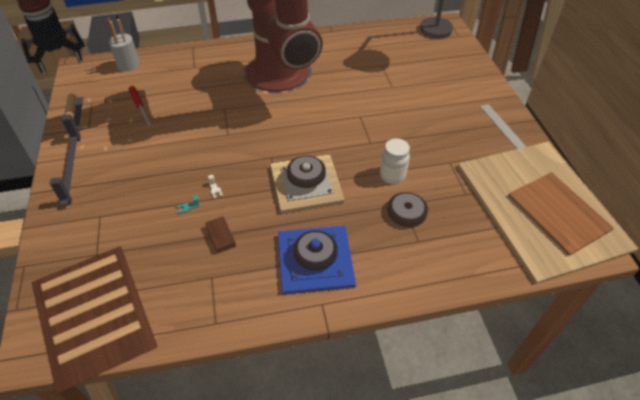

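View pics/side0.png

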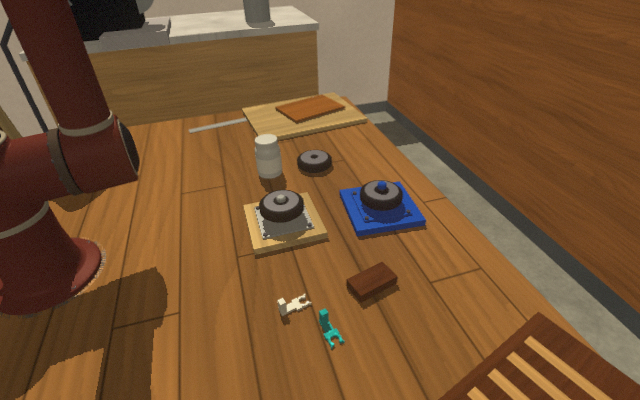

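The stand with its plywood is at about scene (306,178) / side (283,212), and the white clip is at scene (214,186) / side (295,305). The jar, spare wheel, blue stand, teal clip and offcut lie apart from them. I'll enlarge both views.

Run:
```python
import cv2,numpy as np
a=cv2.imread("pics/scene0.png");b=cv2.imread("pics/side0.png")
r=lambda im,x,y,w,h,s:cv2.resize(im[y:y+h,x:x+w],None,fx=s,fy=s,interpolation=cv2.INTER_CUBIC)
A=r(a,265,145,80,60,5);B=r(b,240,180,80,60,5);C=r(a,190,165,50,50,6)[:,:];D=r(b,270,280,50,50,6)
top=np.hstack([A,B]);bot=np.hstack([C,D]);bot=cv2.copyMakeBorder(bot,0,0,0,200,cv2.BORDER_CONSTANT)
cv2.imwrite("pics/crop0.png",np.vstack([top,bot]))
```

```text
(no output)
```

View pics/crop0.png

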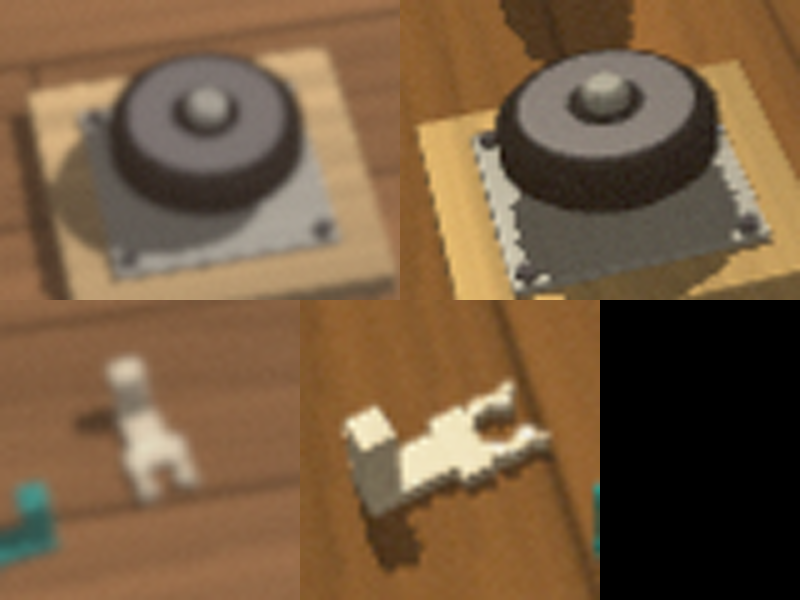

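The crops show:

| Point | Scene px | Side px |
|---|---|---|
| Axle tip | (306.3, 164.3) | (280.8, 197.5) |
| Tab top | (211.1, 175.7) | (281.7, 300.7) |
| Jaw tip 1 | (215, 197.7) | (310.8, 302.6) |
| Jaw tip 2 | (221.5, 195.3) | (305, 294.6) |

I can't yet tell which jaw tip in one view matches which in the other, so I'll triangulate to check.

```bash
cat > h.py <<'E'
import cv2,numpy as np
from scipy.spatial.transform import Rotation as R
from station import ctrl, imaging
def cam(n):
    o=ctrl.get_obs(); d=imaging.get_image(n)
    K=np.array([[d["fx"],0,d["cx"]],[0,d["fy"],d["cy"]],[0,0,1]]);D=np.array(d["D"],float)
    if n=="wrist":
        T=np.eye(4);T[:3,:3]=R.from_rotvec(o["tool_rot"]).as_matrix();T[:3,3]=o["tool_pos"]
        E=np.linalg.inv(T@np.array(d["hand_eye"]))
    else: E=np.array(d["extrinsics"])
    return K,D,E,d["color"]
def ray(c,p):
    K,D,E,_=c; u=cv2.undistortPoints(np.array([[p]],float),K,D)[0,0]
    d=E[:3,:3].T@np.array([u[0],u[1],1]); return -E[:3,:3].T@E[:3,3], d/np.linalg.norm(d)
def tri(*cp):
    A=np.zeros((3,3));b=np.zeros(3);rs=[ray(c,p) for c,p in cp]
    for o,d in rs: P=np.eye(3)-np.outer(d,d);A+=P;b+=P@o
    x=np.linalg.solve(A,b); return x,max(np.linalg.norm(np.cross(x-o,d)) for o,d in rs)
def atz(c,p,z):
    o,d=ray(c,p); return o+d*(z-o[2])/d[2]
def proj(c,X):
    return cv2.projectPoints(np.array(X,float).reshape(-1,3),cv2.Rodrigues(c[2][:3,:3])[0],c[2][:3,3],c[0],c[1])[0].reshape(-1,2)
E
python3 - <<'E'
from h import *
s,d=cam("scene"),cam("side")
for n,a,b in [("axle",(306.3,164.3),(280.8,197.5)),("tab",(211.1,175.7),(281.7,300.7)),("j1",(215,197.7),(310.8,302.6)),("j2",(221.5,195.3),(305,294.6))]:
    x,e=tri((s,a),(d,b)); print(n,np.round(x,4),round(e,4))
for p in[(306.3,164.3)]: print(atz(s,p,.081),atz(d,(280.8,197.5),.081))
E
```

```text
axle [0.5188 0.0023 0.0787] 0.0028
tab [ 0.464  -0.2479  0.0321] 0.002
j1 [ 0.5179 -0.2461  0.0027] 0.0022
j2 [ 0.5129 -0.2272  0.0043] 0.0006
[0.51763551 0.00368269 0.081     ] [ 0.51965455 -0.00479628  0.081     ]
```

Heights come out as they must be (axle 79 of 81 mm, tab top 32 mm, jaws 3–4 mm). The axle is near (0.518, 0.000), and the clip's heading is about 12°. I'll move over the wheel.

Call:
play_rows(
  series=[
    [0.6, [0.8, -0.76, 0], [0, 0, 0]],
    [0.6, [0.8, -0.76, 0], [0, 0, 0]],
    [0.6, [0.8, -0.76, 0], [0, 0, 0]],
    [0.6, [0.8, -0.76, 0], [0, 0, 0]],
    [0.6, [0.8, -0.76, 0], [0, 0, 0]],
    [0.6, [0.8, -0.76, 0], [0, 0, 0]],
    [0.6, [0.8, -0.76, 0], [0, 0, 0]],
    [0.6, [0.8, -0.76, 0], [0, 0, 0]],
  ],
)

```text
t: 1.25
tool_pos: [0.4015, -0.2097, 0.2315]
tool_rot: [3.105, 0.472, 0.001]
contact_force: [0.7, -0.6, 0.8]
opening: 0.0513
grip_force: 0.0
```

Call:
play_rows(
  series=[
    [0.6, [0.8, -0.76, 0], [0, 0, 0]],
    [0.6, [0.8, -0.76, 0], [0, 0, 0]],
    [0.6, [0.8, -0.76, 0], [0, 0, 0]],
    [0.6, [0.6, -0.6, 0], [0, 0, 0]],
    [0.6, [0, 0, 0], [0, 0, 0]],
    [0.6, [0, 0, 0], [0, 0, 0]],
    [0.6, [0, 0, 0], [0, 0, 0]],
  ],
)

```text
t: 2.12
tool_pos: [0.501, -0.0302, 0.2313]
tool_rot: [3.106, 0.47, -0.0]
contact_force: [-0.3, -0.0, 0.3]
opening: 0.0512
grip_force: 0.0
```

Run:
```python
from h import *
o=ctrl.get_obs();print({k:np.round(o[k],4).tolist() for k in("t","q","tool_pos","tool_rot","contact_force","opening")})
w=cam("wrist");np.save("pics/w1E.npy",w[2])
print(np.round(proj(w,[[.518,0,.081],[.518,0,.0]]),1))
cv2.imwrite("pics/w1.png",w[3])
```

```text
{'t': 2.125, 'q': [-0.2085, -0.2481, 1.893, -0.0002, 1.4968, 1.0621], 'tool_pos': [0.501, -0.0302, 0.2313], 'tool_rot': [3.1061, 0.4698, -0.0002], 'contact_force': [-0.2659, -0.0364, 0.2601], 'opening': 0.0512}
[[297.  158.9]
 [301.9 146.9]]
```

View pics/w1.png

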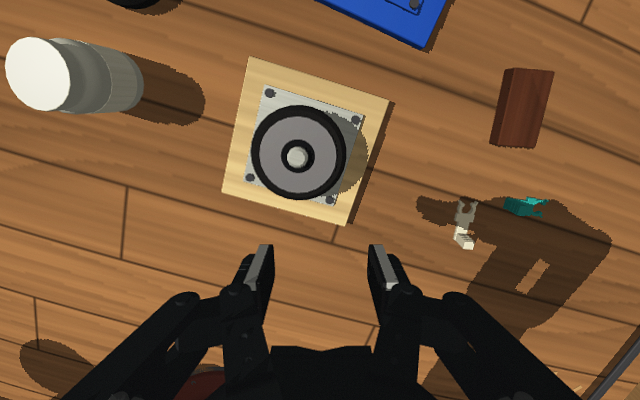

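The axle tip is at (297,157), against a predicted (297,159), so the estimate is good to about 2 mm. The clip is at (464,222), with its tab at (464,240). I'll centre over the axle, straddle it and descend.

Call:
play_rows(
  series=[
    [0.52, [0.55, -0.5, 0], [0, 0, 0]],
    [0.52, [0, 0, 0.8], [0, 0, 0]],
    [0.52, [0, 0, 0.8], [0, 0, 0]],
    [0.52, [0, 0, 0.4], [0, 0, 0]],
    [0.52, [0, 0, 0], [0, 0, 0]],
    [0.52, [0, 0, 0], [0, 0, 0]],
    [0.52, [0, 0, 0], [0, 0, 0]],
  ],
)

```text
t: 3.05
tool_pos: [0.5215, 0.0025, 0.1334]
tool_rot: [3.105, 0.472, 0.005]
contact_force: [-0.1, -0.4, -0.8]
opening: 0.0444
grip_force: 0.0
```

Run:
```python
from h import *
w=cam("wrist")
print(np.round(proj(w,[[.520,0,.081],[.52,0,.072]]),1))
cv2.imwrite("pics/w2.png",w[3])
```

```text
[[322.6 221.5]
 [322.5 216.9]]
```

View pics/w2.png

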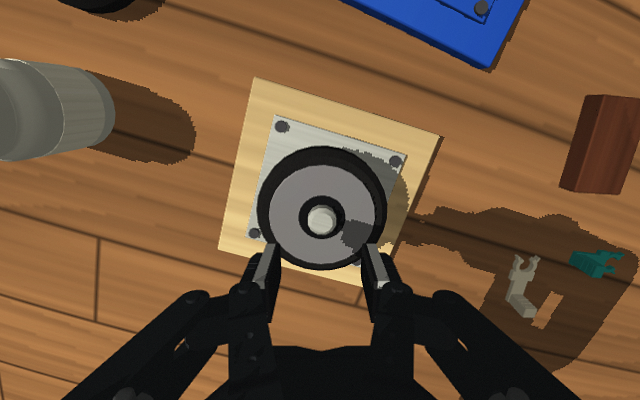

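The axle tip is at (321,220), within 1 px of the prediction, so the axle is at about (0.520, 0.000). I'll descend until contact.

Call:
play_rows(
  series=[
    [0.52, [-0.04, 0.04, 0.5], [0, 0, 0]],
    [0.52, [0, 0, 0.4], [0, 0, 0]],
    [0.52, [0, 0, 0.1], [0, 0, 0]],
    [0.52, [0, 0, 0.1], [0, 0, 0]],
    [0.52, [0, 0, 0], [0, 0, 0]],
    [0.52, [0, 0, 0], [0, 0, 0]],
  ],
)

```text
t: 3.85
tool_pos: [0.5195, 0.0002, 0.0771]
tool_rot: [3.106, 0.472, 0.002]
contact_force: [0.1, -0.6, -0.2]
opening: 0.0444
grip_force: 0.0
```

Call:
play_rows(
  series=[
    [0.52, [0, 0, 0.05], [0, 0, 0]],
    [0.52, [0, 0, 0.05], [0, 0, 0]],
    [0.52, [0, 0, 0.05], [0, 0, 0]],
    [0.52, [0, 0, 0], [0, 0, 0]],
  ],
)

```text
t: 4.35
tool_pos: [0.5188, 0.0003, 0.0686]
tool_rot: [-3.106, -0.472, 0.0]
contact_force: [0.3, 0.1, 0.3]
opening: 0.0442
grip_force: 0.0
```

Call:
play_rows(
  series=[
    [0.52, [0, 0, 0.04], [0, 0, 0]],
    [0.52, [0, 0, 0.04], [0, 0, 0]],
    [0.52, [0, 0, 0], [0, 0, 0]],
  ],
)

```text
t: 4.72
tool_pos: [0.519, 0.0002, 0.066]
tool_rot: [-3.106, -0.472, 0.001]
contact_force: [-2.7, 0.2, 7.2]
opening: 0.0445
grip_force: 3.7
```

Call:
play_rows(
  series=[
    [0.52, [0, 0, 0.04], [0, 0, 0]],
    [0.52, [0, 0, 0.04], [0, 0, 0]],
    [0.52, [0, 0, 0], [0, 0, 0]],
  ],
)

```text
t: 5.1
tool_pos: [0.519, 0.0002, 0.062]
tool_rot: [-3.106, -0.472, 0.001]
contact_force: [-3.4, 0.4, 7.1]
opening: 0.0444
grip_force: 3.8
```

Call:
play_rows(
  series=[
    [0.52, [0, 0, 0.04], [0, 0, 0]],
    [0.52, [0, 0, 0], [0, 0, 0]],
  ],
)

```text
t: 5.35
tool_pos: [0.519, 0.0002, 0.06]
tool_rot: [-3.106, -0.472, 0.001]
contact_force: [-3.2, 0.3, 7.3]
opening: 0.0446
grip_force: 3.9
```

Call:
play_rows(
  series=[
    [0.52, [0, 0, 0.03], [0, 0, 0]],
    [0.52, [0, 0, 0.03], [0, 0, 0]],
    [0.52, [0, 0, 0], [0, 0, 0]],
  ],
)

```text
t: 5.72
tool_pos: [0.5191, 0.0002, 0.0588]
tool_rot: [-3.106, -0.473, 0.003]
contact_force: [-9.3, 1.8, 19.0]
opening: 0.0444
grip_force: 9.3
```

Call:
play_rows(
  series=[
    [0.52, [0, 0, 0.02], [0, 0, 0]],
    [0.52, [0, 0, 0], [0, 0, 0]],
  ],
)

```text
t: 5.98
tool_pos: [0.5191, 0.0002, 0.0588]
tool_rot: [-3.106, -0.473, 0.004]
contact_force: [-12.7, 0.8, 24.3]
opening: 0.0442
grip_force: 12.1
```

Call:
play_rows(
  series=[
    [0.52, [0, 0, 0.02], [0, 0, 0]],
    [0.52, [0, 0, 0], [0, 0, 0]],
  ],
)

```text
t: 6.22
tool_pos: [0.5191, 0.0002, 0.0587]
tool_rot: [-3.106, -0.473, 0.004]
contact_force: [-16.0, 1.5, 29.4]
opening: 0.0448
grip_force: 15.0
```

It stopped hard at TCP z 0.0587 (force rises, no travel). I'll lift off and verify.

Call:
play_rows(
  series=[
    [0.52, [0, 0, -0.3], [0, 0, 0]],
    [0.52, [0, 0, -0.8], [0, 0, 0]],
    [0.52, [0, 0, -1], [0, 0, 0]],
    [0.52, [0, 0, -1], [0, 0, 0]],
    [1, [-0.6, 0.2, 0], [0, 0, 0]],
    [1, [-0.6, 0.6, 0], [0, 0, 0]],
    [1, [0, 0.6, 0], [0, 0, 0]],
    [1, [0, 0, 0], [0, 0, 0]],
  ],
)

```text
t: 7.22
tool_pos: [0.4824, -0.0857, 0.2088]
tool_rot: [3.106, 0.468, 0.0]
contact_force: [0.2, 0.4, 0.4]
opening: 0.0856
grip_force: 0.0
```

Run:
```python
from h import *
print(ctrl.get_obs()["tool_pos"])
w=cam("wrist");d=cam("side");s=cam("scene")
print(np.round(proj(w,[[.520,0,.081],[.47,-.236,0.03],[.51,-.236,.0]]),1))
out=[]
a=np.linspace(0,2*np.pi,73)[:-1]
for c,h in ((w,70),(d,50),(s,40)):
    p=proj(c,[.52,0,.07])[0].astype(int); x0,y0=p-[h,int(h*.75)]
    sc=400/(2*h)
    cr=c[3][y0:y0+int(1.5*h),x0:x0+2*h]
    im=cv2.resize(cr,(400,300),interpolation=cv2.INTER_CUBIC)
    im2=im.copy()
    for z,col in((.061,(0,255,0)),(.071,(0,0,255))):
        for q in proj(c,np.c_[.52+.041*np.cos(a),.041*np.sin(a),0*a+z]): cv2.circle(im2,tuple(int(v) for v in (q-[x0,y0]+.5)*sc-.5),1,col,-1)
    out.append(im2)
C=w[3]
q=proj(w,[.49,-.236,.01])[0]; print(q)
q=np.clip(q.astype(int),[40,30],[600,370]); out.append(cv2.resize(C[q[1]-30:q[1]+30,q[0]-40:q[0]+40],(400,300),interpolation=cv2.INTER_CUBIC)); print("clip crop origin",q-[40,30])
cv2.imwrite("pics/v3.png",np.vstack([np.hstack(out[:2]),np.hstack(out[2:])])); cv2.imwrite("pics/w3.png",C)
```

```text
[ 0.48239683 -0.0856913   0.20883992]
[[243.  124.8]
 [435.4 221. ]
 [439.5 184. ]]
[436.01990398 200.77363586]
clip crop origin [396 170]
```

View pics/v3.png

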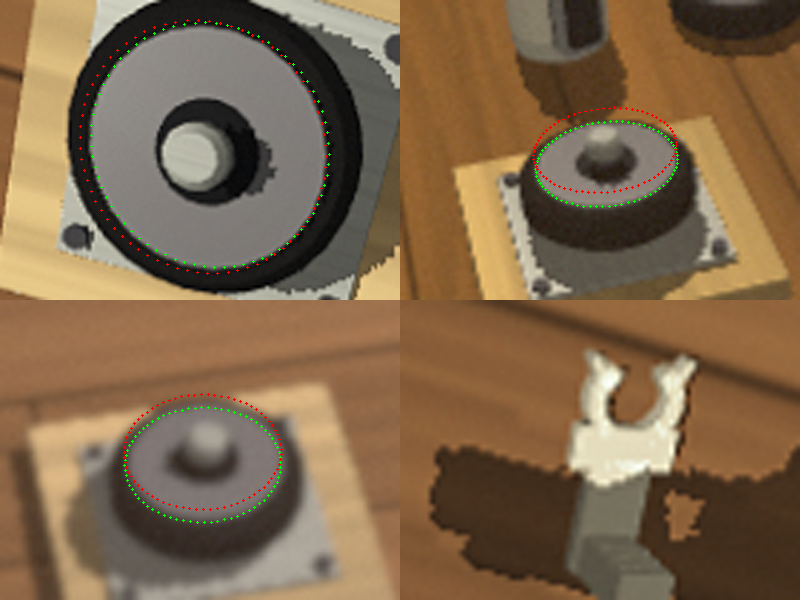

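The green home circle (z 61 mm) fits the hub in all three views, so the wheel is home and the axle is at (0.520, 0.000). In the wrist image the jaw tips are at (434.3,180.9) and (453.9,182.3), and the opening's centre is at (443.3,189). Now I'll work out the clip's pose.

Run:
```python
from h import *
w=cam("wrist");o=ctrl.get_obs()
a,b,c=[atz(w,p,.006) for p in((434.3,180.9),(453.9,182.3),(443.3,189))]
m=(a+b)/2; print(a,b,c,np.linalg.norm(a-b))
s,d=cam("scene"),cam("side")
t,e=tri((s,(211.1,175.7)),(d,(281.7,300.7))); print(t)
# template fit by yaw
v=b-a; print("yaw from tips",np.degrees(np.arctan2(v[0],-v[1])), "tab->tips",np.degrees(np.arctan2(m[1]-t[1],m[0]-t[0])),np.linalg.norm((m-t)[:2]))
M=R.from_rotvec(o["tool_rot"]).as_matrix(); print("tool x yaw",np.degrees(np.arctan2(M[1,0],M[0,0])), "delta tool to t:",M.T@(t-o["tool_pos"]))
cv2.imwrite("pics/w3b.png",cv2.resize(w[3][170:250,400:500],(800,600),interpolation=cv2.INTER_CUBIC))
```

```text
[ 0.51282301 -0.22277604  0.006     ] [ 0.51864176 -0.24723535  0.006     ] [ 0.50660428 -0.23812353  0.006     ] 0.02514190597015628
[ 0.4640465  -0.24793518  0.0321083 ]
yaw from tips 13.381642384004467 tab->tips 14.044601532162464 0.053278536682588806
tool x yaw 17.340662848578866 delta tool to t: [-0.06635862  0.15144415  0.17641972]
```

View pics/w3b.png

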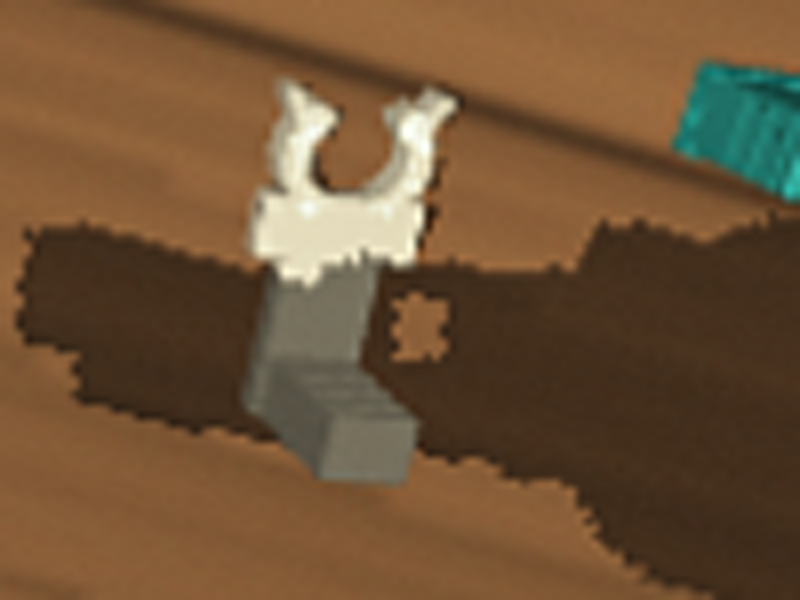

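The tab's top is centred at crop (368,448), which is wrist (445.6,229.3).

Run:
```python
from h import *
w=cam("wrist");o=ctrl.get_obs()
t=atz(w,(445.6,229.3),.032); c=np.array([.50660428,-.23812353]);m=np.array([.51573,-.2350])
print(t,np.degrees(np.arctan2(*(m-t[:2])[::-1])),np.linalg.norm(m-t[:2]))
M=R.from_rotvec(o["tool_rot"]).as_matrix(); print(M.T@(t-o["tool_pos"]))
```

```text
[ 0.46479566 -0.24947848  0.032     ] 15.868210532024406 0.05295217694334593
[-0.06623357  0.15304952  0.17667097]
```

Call:
play_rows(
  series=[
    [0.5, [-0.44, 0.8, 0], [0, 0, 0.37]],
    [0.5, [-0.44, 0.8, 0], [0, 0, 0]],
    [0.5, [-0.44, 0.8, 0], [0, 0, 0]],
    [0.5, [0, 0.65, 0.7], [0, 0, 0]],
    [0.5, [0, 0, 0.9], [0, 0, 0]],
    [0.5, [0, 0, 0.8], [0, 0, 0]],
    [0.5, [0, 0, 0], [0, 0, 0]],
    [0.5, [0, 0, 0], [0, 0, 0]],
  ],
)

```text
t: 8.57
tool_pos: [0.4595, -0.2493, 0.0905]
tool_rot: [3.115, 0.393, 0.002]
contact_force: [0.4, 0.3, 0.0]
opening: 0.0424
grip_force: 0.0
```

Run:
```python
from h import *
o=ctrl.get_obs();p=o["tool_pos"];M=R.from_rotvec(o["tool_rot"]).as_matrix()
print(p,np.degrees(np.arctan2(M[1,0],M[0,0])),o["opening"])
w=cam("wrist")
im=cv2.resize(w[3][150:400,160:480],(768,600),interpolation=cv2.INTER_CUBIC)
# ghost clip: tab top, jaw tips
th=np.radians(14.2);ex=np.array([np.cos(th),np.sin(th),0]);ey=np.array([-ex[1],ex[0],0]);t=np.array([.4645,-.2488,0]);org=t+.042*ex
pts=[t+a*ex+b*ey+[0,0,.032] for a in(-.006,.006) for b in(-.007,.007)]+[org+.012*ex+s*.013*ey+[0,0,.006] for s in(-1,1)]+[org-.007*ex+[0,0,.006]]
for q in proj(w,pts): cv2.circle(im,tuple(int(v) for v in (q-[160,150]+.5)*2.4-.5),3,(0,0,255),1)
cv2.imwrite("pics/w4.png",im)
print("to tab, tool axes",M.T@(t+[0,0,.005]-p))
```

```text
[ 0.45949891 -0.24932131  0.09045491] 14.367717798160985 0.04242967674196797
to tab, tool axes [0.00485704 0.00059229 0.08546276]
```

View pics/w4.png

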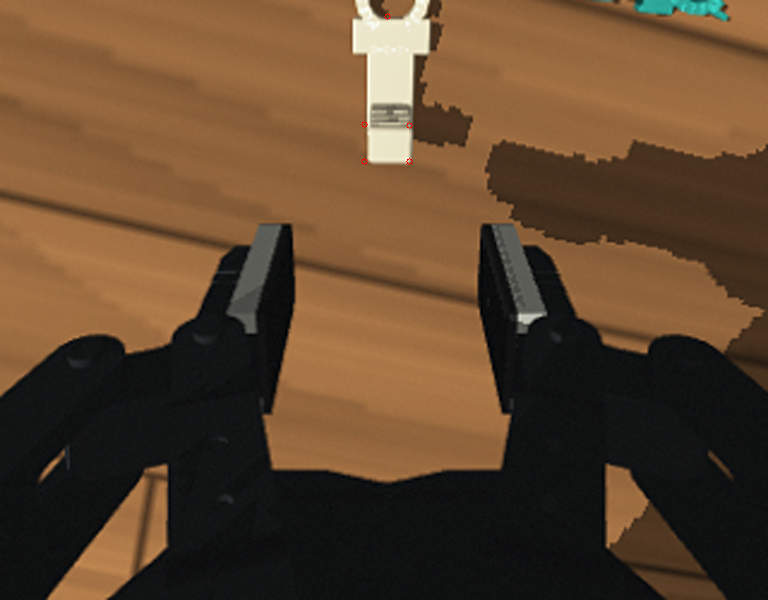

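The predicted markers match within about 0.6 mm and the tab is square to the fingers. I'll descend and grip.

Call:
play_rows(
  series=[
    [0.5, [0.1, 0.02, 0.7], [0, 0, 0]],
    [0.5, [0, 0, 0.6], [0, 0, 0]],
    [0.5, [0, 0, 0.3], [0, 0, 0]],
    [0.5, [0, 0, 0.06], [0, 0, 0]],
    [0.5, [0, 0, 0], [0, 0, 0]],
    [0.5, [0, 0, 0], [0, 0, 0]],
  ],
)

```text
t: 9.38
tool_pos: [0.4645, -0.2495, 0.0073]
tool_rot: [3.115, 0.392, 0.003]
contact_force: [0.0, 1.5, -1.0]
opening: 0.0422
grip_force: 0.0
```

Call:
play_rows(
  series=[
    [0, [0, 0, 0], [0, 0, 0]],
    [0, [0, 0, 0], [0, 0, 0]],
    [0, [0, 0, 0], [0, 0, 0]],
    [0, [0, 0, 0], [0, 0, 0]],
    [0, [0, 0, 0], [0, 0, 0]],
    [0, [0, 0, 0], [0, 0, 0]],
  ],
  force=60,
)

```text
t: 10.12
tool_pos: [0.4641, -0.2492, 0.0066]
tool_rot: [3.116, 0.392, 0.001]
contact_force: [-1.2, 0.0, 4.7]
opening: 0.0124
grip_force: 59.0
```

Gripped at 59 N. I'll lift and carry it to a standoff 40 mm behind the axle, still above it.

Call:
play_rows(
  series=[
    [0, [0, 0, -0.2], [0, 0, 0]],
    [0, [0, 0, -0.7], [0, 0, 0]],
    [0, [0, 0, -0.9], [0, 0, 0]],
    [0, [0, 0, -0.4], [0, 0, 0]],
    [0, [0.2, -0.8, 0], [0, 0, 0]],
    [0, [0.2, -0.8, 0], [0, 0, 0]],
    [0, [0.2, -0.8, 0], [0, 0, 0]],
    [0, [0.1, -0.8, 0], [0, 0, 0]],
  ],
)

```text
t: 11.12
tool_pos: [0.4574, -0.0836, 0.1157]
tool_rot: [-3.117, -0.392, 0.001]
contact_force: [-0.3, -0.9, -0.3]
opening: 0.0127
grip_force: 58.6
```

Call:
play_rows(
  series=[
    [0, [0, -0.8, 0], [0, 0, 0]],
    [0, [0, -0.55, 0], [0, 0, 0]],
    [0, [0, 0, 0], [0, 0, 0]],
    [0, [0, 0, 0], [0, 0, 0]],
    [0, [0, 0, 0], [0, 0, 0]],
  ],
)

```text
t: 11.75
tool_pos: [0.4414, -0.0205, 0.1159]
tool_rot: [3.117, 0.39, -0.0]
contact_force: [1.1, 0.5, -0.8]
opening: 0.0128
grip_force: 58.7
```

Run:
```python
from h import *
o=ctrl.get_obs();p=o["tool_pos"];M=R.from_rotvec(o["tool_rot"]).as_matrix()
print(p,np.degrees(np.arctan2(M[1,0],M[0,0])),M[:,2],o["opening"])
w=cam("wrist")
x0,y0=190,60
im=cv2.resize(w[3][y0:y0+200,x0:x0+260],(780,600),interpolation=cv2.INTER_CUBIC)
und=p[2]-.0066
ex,ey=M[:,0],-M[:,1];t=np.array([p[0],p[1],und]);org=t+.042*ex
pts=[t+a*ex+b*ey+[0,0,.032] for a in(-.006,.006) for b in(-.007,.007)]+[org+.012*ex+s*.013*ey+[0,0,.006] for s in(-1,1)]+[org-.007*ex+[0,0,.006],[.52,0,.081]]
for q in proj(w,pts): cv2.circle(im,tuple(int(v) for v in (q-[x0,y0]+.5)*3-.5),3,(0,0,255),1)
a=np.linspace(0,6.28,40)
for q in proj(w,np.c_[.52+.011*np.cos(a),.011*np.sin(a),0*a+.081]): cv2.circle(im,tuple(int(v) for v in (q-[x0,y0]+.5)*3-.5),1,(0,255,0),-1)
cv2.imwrite("pics/w5.png",im)
print("axle from clip origin, tool axes",M.T@(np.array([.52,0,.062])-org))
```

```text
[ 0.44139309 -0.02054353  0.11588295] 14.259150602523922 [-3.95194807e-07 -2.78095248e-04 -9.99999961e-01] 0.012799502743904697
axle from clip origin, tool axes [ 0.03924845 -0.00056184  0.0472772 ]
```

View pics/w5.png

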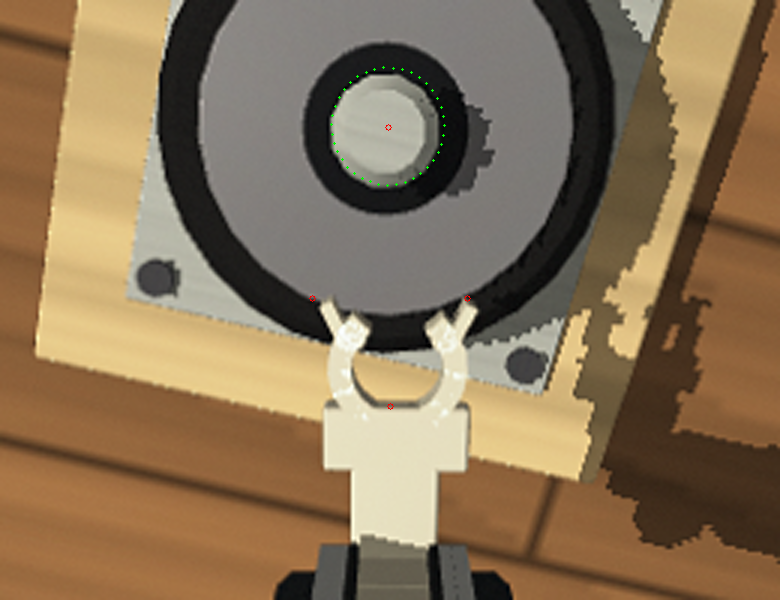

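The clip is held straight. Its jaws sit about 1 mm to +y of the tool axis with about 1.2° of yaw, and the axle is about 1 mm to −y. I'll correct that, come to 26 mm behind the axle and lower towards the hub face.

Call:
play_rows(
  series=[
    [0, [0.1, -0.02, 0], [0, 0, -0.15]],
    [0, [0.16, 0, 0.3], [0, 0, 0]],
    [0, [0, 0, 0.5], [0, 0, 0]],
    [0, [0, 0, 0.06], [0, 0, 0]],
    [0, [0, 0, 0], [0, 0, 0]],
    [0, [0, 0, 0], [0, 0, 0]],
    [0, [0, 0, 0], [0, 0, 0]],
  ],
)

```text
t: 12.68
tool_pos: [0.4542, -0.0155, 0.0738]
tool_rot: [3.112, 0.424, 0.003]
contact_force: [-0.6, -0.6, -0.2]
opening: 0.013
grip_force: 58.6
```

Call:
play_rows(
  series=[
    [0, [0, 0, 0.02], [0, 0, 0]],
    [0, [0, 0, 0.02], [0, 0, 0]],
    [0, [0, 0, 0], [0, 0, 0]],
  ],
)

```text
t: 13.05
tool_pos: [0.4533, -0.0153, 0.0707]
tool_rot: [-3.113, -0.425, 0.0]
contact_force: [0.0, 0.4, -0.1]
opening: 0.0126
grip_force: 58.6
```

Call:
play_rows(
  series=[
    [0, [0, 0, 0.02], [0, 0, 0]],
    [0, [0, 0, 0], [0, 0, 0]],
    [0, [0, 0, 0], [0, 0, 0]],
  ],
)

```text
t: 13.42
tool_pos: [0.4535, -0.0153, 0.0698]
tool_rot: [-3.113, -0.425, 0.0]
contact_force: [-0.2, -0.5, -0.4]
opening: 0.0124
grip_force: 58.6
```

Call:
play_rows(
  series=[
    [0, [0, 0, 0.02], [0, 0, 0]],
    [0, [0, 0, 0], [0, 0, 0]],
    [0, [0, 0, 0], [0, 0, 0]],
  ],
)

```text
t: 13.8
tool_pos: [0.4535, -0.0153, 0.0688]
tool_rot: [3.113, 0.425, -0.0]
contact_force: [0.9, -0.5, -0.3]
opening: 0.0127
grip_force: 58.6
```

Call:
play_rows(
  series=[
    [0, [0, 0, 0.02], [0, 0, 0]],
    [0, [0, 0, 0], [0, 0, 0]],
    [0, [0, 0, 0], [0, 0, 0]],
  ],
)

```text
t: 14.18
tool_pos: [0.4535, -0.0153, 0.0678]
tool_rot: [3.113, 0.425, 0.0]
contact_force: [-0.1, -0.2, -0.6]
opening: 0.0126
grip_force: 58.6
```

Call:
play_rows(
  series=[
    [0, [0, 0, 0.02], [0, 0, 0]],
    [0, [0, 0, 0], [0, 0, 0]],
    [0, [0, 0, 0], [0, 0, 0]],
  ],
)

```text
t: 14.55
tool_pos: [0.4539, -0.0154, 0.0674]
tool_rot: [3.112, 0.425, 0.001]
contact_force: [-2.4, -0.2, 4.7]
opening: 0.0126
grip_force: 59.3
```

Contact at TCP z 0.0674 as predicted (the clip lies on the hub face). I'll raise 1 mm and check the alignment numerically.

Call:
play_rows(
  series=[
    [0, [0, 0, -0.03], [0, 0, 0]],
    [0, [0, 0, 0], [0, 0, 0]],
    [0, [0, 0, 0], [0, 0, 0]],
  ],
)

```text
t: 14.92
tool_pos: [0.4532, -0.0152, 0.0679]
tool_rot: [-3.113, -0.424, 0.001]
contact_force: [-0.1, -0.0, -0.4]
opening: 0.0128
grip_force: 58.7
```

Run:
```python
from h import *
o=ctrl.get_obs();p=o["tool_pos"];M=R.from_rotvec(o["tool_rot"]).as_matrix();w=cam("wrist")
im=w[3];cv2.imwrite("pics/w6.png",im)
q=proj(w,[[.52,0,.081],p+.042*M[:,0],p+.054*M[:,0],p+.03*M[:,0]]);print(np.round(p,4),np.round(q,1))
g=im.mean(2)
for r in range(int(q[0,1])-16,int(q[3,1])+12,3):
    row=g[r,280:366]; b=row>150
    e=np.flatnonzero(np.diff(np.r_[0,b.astype(int),0]))+280
    print(r,e.reshape(-1,2).tolist())
```

```text
[ 0.4532 -0.0152  0.0679] [[327.  132.8]
 [319.8 182.5]
 [319.8 159.4]
 [319.8 204.5]]
116 [[309, 329]]
119 [[307, 335]]
122 [[305, 339]]
125 [[304, 341]]
128 [[302, 342]]
131 [[302, 343]]
134 [[302, 343]]
137 [[302, 343]]
140 [[303, 343]]
143 [[304, 341]]
146 [[306, 339]]
149 [[308, 313], [314, 336]]
152 []
155 []
158 []
161 [[297, 301], [343, 346]]
164 [[297, 303], [342, 349]]
167 [[299, 304], [305, 310], [333, 340], [341, 347]]
170 [[300, 313], [332, 345]]
173 [[301, 312], [333, 344]]
176 [[300, 309], [335, 345]]
179 [[299, 308], [337, 346]]
182 [[299, 307], [337, 346]]
185 [[299, 307], [336, 346]]
188 [[300, 308], [335, 345]]
191 [[301, 310], [333, 344]]
194 [[302, 313], [330, 331], [332, 343]]
197 [[298, 346]]
200 [[298, 346]]
203 [[298, 346]]
206 [[298, 346]]
209 [[280, 282], [298, 346]]
212 [[280, 290], [298, 346]]
215 [[280, 346]]
```

Axle column is about 323, the clip's jaws 322.5 and its shoulders 322, so they're aligned within 0.5 mm. I'll slide in gently.

Call:
play_rows(
  series=[
    [0, [0.08, 0.006, -0.012], [0, 0, 0]],
    [0, [0.08, 0, 0], [0, 0, 0]],
    [0, [0.06, 0, 0], [0, 0, 0]],
    [0, [0, 0, 0], [0, 0, 0]],
    [0, [0, 0, 0], [0, 0, 0]],
  ],
)

```text
t: 15.6
tool_pos: [0.4641, -0.0126, 0.0688]
tool_rot: [-3.113, -0.425, 0.0]
contact_force: [0.8, 0.0, -1.3]
opening: 0.0124
grip_force: 58.7
```

Call:
play_rows(
  series=[
    [0, [0.04, 0, 0], [0, 0, 0]],
    [0, [0.04, 0, 0], [0, 0, 0]],
    [0, [0.02, 0, 0], [0, 0, 0]],
    [0, [0, 0, 0], [0, 0, 0]],
  ],
)

```text
t: 16.1
tool_pos: [0.4686, -0.0116, 0.0687]
tool_rot: [3.112, 0.424, -0.002]
contact_force: [-1.8, -2.2, 0.1]
opening: 0.0126
grip_force: 58.7
```

Call:
play_rows(
  series=[
    [0, [0.02, 0, 0], [0, 0, 0]],
    [0, [0.02, 0, 0], [0, 0, 0]],
    [0, [0, 0, 0], [0, 0, 0]],
  ],
)

```text
t: 16.48
tool_pos: [0.4696, -0.0112, 0.0682]
tool_rot: [3.112, 0.424, -0.006]
contact_force: [-4.2, -4.2, -0.7]
opening: 0.0128
grip_force: 58.7
```

Jaws met the core where expected. A slight side force asks for about 0.7 mm toward tool +y.

Call:
play_rows(
  series=[
    [0, [0.01, 0.014, 0], [0, 0, 0]],
    [0, [0.02, 0, 0], [0, 0, 0]],
    [0, [0, 0, 0], [0, 0, 0]],
  ],
)

```text
t: 16.85
tool_pos: [0.4702, -0.0113, 0.0679]
tool_rot: [-3.112, -0.425, 0.01]
contact_force: [-7.9, -3.9, 1.9]
opening: 0.0125
grip_force: 59.0
```

Call:
play_rows(
  series=[
    [0, [0.02, 0, 0], [0, 0, 0]],
    [0, [0.02, 0, 0], [0, 0, 0]],
    [0, [0, 0, 0], [0, 0, 0]],
  ],
)

```text
t: 17.23
tool_pos: [0.4722, -0.0108, 0.0679]
tool_rot: [-3.113, -0.425, 0.01]
contact_force: [-8.5, -3.8, 1.3]
opening: 0.0132
grip_force: 58.9
```

Call:
play_rows(
  series=[
    [0, [0.02, 0, 0], [0, 0, 0]],
    [0, [0.02, 0, 0], [0, 0, 0]],
    [0, [0, 0, 0], [0, 0, 0]],
  ],
)

```text
t: 17.6
tool_pos: [0.4771, -0.0098, 0.069]
tool_rot: [-3.112, -0.424, -0.003]
contact_force: [1.7, -1.0, -1.4]
opening: 0.0126
grip_force: 58.6
```

Call:
play_rows(
  series=[
    [0, [0.02, 0, 0], [0, 0, 0]],
    [0, [0.02, 0, 0], [0, 0, 0]],
    [0, [0, 0, 0], [0, 0, 0]],
  ],
)

```text
t: 17.98
tool_pos: [0.4785, -0.0093, 0.069]
tool_rot: [-3.112, -0.425, -0.0]
contact_force: [0.3, 0.3, -0.4]
opening: 0.0128
grip_force: 58.7
```

Call:
play_rows(
  series=[
    [0, [0.02, 0, 0], [0, 0, 0]],
    [0, [0, 0, 0], [0, 0, 0]],
    [0, [0, 0, 0], [0, 0, 0]],
  ],
)

```text
t: 18.35
tool_pos: [0.4787, -0.0092, 0.0687]
tool_rot: [-3.113, -0.424, 0.002]
contact_force: [-4.2, -1.7, 1.2]
opening: 0.0127
grip_force: 58.9
```

Call:
play_rows(
  series=[
    [0, [0.02, 0, 0], [0, 0, 0]],
    [0, [0, 0, 0], [0, 0, 0]],
    [0, [0, 0, 0], [0, 0, 0]],
  ],
)

```text
t: 18.73
tool_pos: [0.4788, -0.0091, 0.0683]
tool_rot: [-3.113, -0.425, 0.006]
contact_force: [-7.4, -2.5, 2.0]
opening: 0.0125
grip_force: 59.1
```

Hard stop at the core. I'll relax the push, settle the clip onto the hub face, let go and back up.

Call:
play_rows(
  series=[
    [0, [0.02, 0, 0], [0, 0, 0]],
    [0, [0, 0, 0], [0, 0, 0]],
    [0, [-0.04, 0, 0.02], [0, 0, 0]],
    [0, [0, 0, 0], [0, 0, 0]],
    [0.3, [0, 0, 0], [0, 0, 0]],
    [0.4, [0, 0, 0], [0, 0, 0]],
    [0.4, [0, 0, 0], [0, 0, 0]],
    [0.4, [0, 0, 0], [0, 0, 0]],
  ],
)

```text
t: 19.73
tool_pos: [0.4796, -0.0092, 0.0681]
tool_rot: [3.113, 0.425, 0.001]
contact_force: [0.3, -0.7, -0.8]
opening: 0.0341
grip_force: 0.0
```

Call:
play_rows(
  series=[
    [0.4, [0, 0, -0.1], [0, 0, 0]],
    [0.4, [0, 0, -0.4], [0, 0, 0]],
    [0.4, [0, 0, -0.8], [0, 0, 0]],
    [0.4, [0, 0, -0.8], [0, 0, 0]],
    [0.4, [-0.4, 0, 0], [0, 0, 0]],
    [0.4, [0, 0, 0], [0, 0, 0]],
    [0.4, [0, 0, 0], [0, 0, 0]],
  ],
)

```text
t: 20.6
tool_pos: [0.46, -0.0144, 0.1725]
tool_rot: [-3.113, -0.424, 0.0]
contact_force: [0.2, -0.3, 0.5]
opening: 0.0341
grip_force: 0.0
```

Run:
```python
from h import *
o=ctrl.get_obs();print(o["t"],o["tool_pos"],o["opening"])
w=cam("wrist");d=cam("side")
th=np.radians(14.5);ex=np.array([np.cos(th),np.sin(th),0]);ey=np.array([-ex[1],ex[0],0]);org=np.array([.52,0,.061])
pts=[org+a*ex+b*ey+[0,0,.032] for a in(-.048,-.036) for b in(-.007,.007)]+[org+.012*ex+s*.013*ey+[0,0,.006] for s in(-1,1)]
out=[]
for c,h in((w,60),(d,45)):
    p=proj(c,org-.01*ex)[0].astype(int);x0,y0=p-[h,int(h*1.2)]
    im=cv2.resize(c[3][y0:y0+int(2.4*h),x0:x0+2*h],(400,480),interpolation=cv2.INTER_CUBIC)
    for q in proj(c,pts):cv2.circle(im,tuple(int(v) for v in (q-[x0,y0]+.5)*200/h),3,(0,0,255),1)
    out.append(im)
cv2.imwrite("pics/end.png",np.hstack(out))
```

```text
20.6 [ 0.460007   -0.01444282  0.17251874] 0.034071639099797164
```

View pics/end.png

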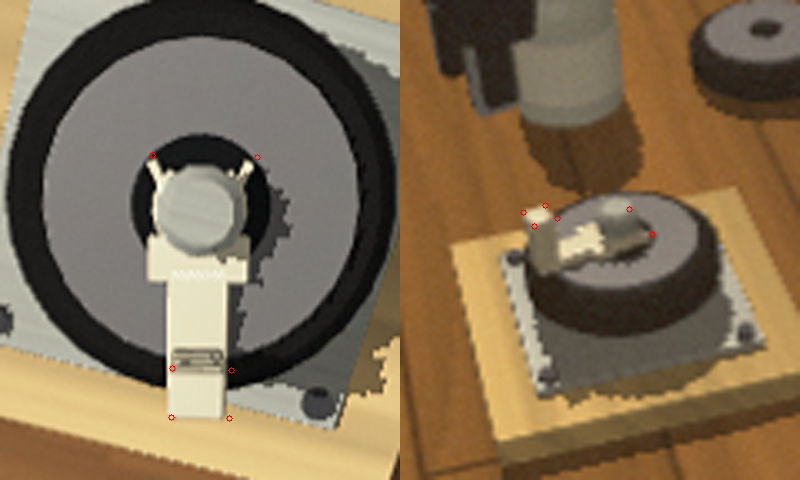

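The clip's jaws reach past the axle on both sides, at (155,165) and (247,168). The tab sits on its predicted home corners, the clip lies flat and the gripper is clear. I'll hand in.

```bash
python3 -c "
from station import ctrl
print(ctrl.finish_job())"
```

```text
the job is handed in; nothing more can be done
None
```

The wheel is pressed fully home, the white clip is snapped into the groove and released, nothing else was touched, and the job is handed in at about 21 s.

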